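# Lay out a broken bowl's pieces and slide them under the microscope

### The job

Lay out the examination board: the foot piece on the printed cross in the middle, the rim piece in line with it on the side away from the handle and the wall piece in line on the handle side (each about 80 mm from the foot piece, centre to centre), and the scale bar in front of the foot piece, centred on it, midway between it and the board's edge nearest the robot, parallel to that edge. Then slide the board along the table, without lifting it, until the foot piece is straight below the microscope's lens. Set every piece down gently the way up it is now, do not touch the microscope, and leave the bowl, the dish and the specimen box where they are.

Things in the scene. Friction and masses are not known exactly. Their poses are not given: they have to be found in the camera images.
- board: Loose dark-grey board, grey foam face, 320 (y) x 160 (x) x 12 mm, 0.45 kg, slides at 2-6 N. Origin: centre of underside; white cross at centre of top. +y runs away from the handle; the -x long edge is nearest the robot. Handle: square bar 118 mm along x, 12 wide, 12 high, middle at x 0, y -138, z 44 mm, on posts at x +-50. Starts right of the microscope, handle end right (world -y), turned < 0.15 rad.
- foot_piece: Loose ring foot of a bowl, round, clay with cream top and brown ring, standing on its foot: 27 mm high, 54 mm across at the top (upright edge from 18 to 27 mm high), 45 mm across at the foot, 85 g. Origin: centre of its underside, z up.
- rim_piece: Loose flat piece of rim, an arc like a slice of a ring: 34 mm wide (radii 56 and 90 mm), 86 mm tip to tip along y, 9 mm thick, brown lip 12.5 mm high along the outer curve, 50 g. Origin: underside, mid-arc, mid-width; x points across it to the convex lip, so grip across x (34 mm) at the origin.
- wall_piece: Loose flat six-sided sherd, cream top with two brown stripes, 39 mm across x, 60 mm along y, 10 mm thick, 40 g. Origin: about the middle of its underside; its x sides are nearly parallel (at x -19 and +19.5 mm), so grip across x at the origin.
- scale_bar: Loose photographic scale: flat bar, black and white checks, 100 mm long (y), 15 mm wide (x), 6 mm thick, 30 g. Origin: centre of its underside.
- microscope: Fixed digital microscope on a boom stand. Origin: on the table straight below the lens; turned < 0.2 rad. Ring light (black, 66 mm across) has its underside at z 55 mm: the foot piece on the board passes with 16 mm to spare. Lens and camera rise to z 270 mm. Boom (z 185 mm) runs along its +y, away from the board, to a column at y 370 mm; foot plate starts at y 265 mm.
- bowl: Bystander: whole cream footed bowl with a brown chequered rim, 150 mm across, 85 mm high. Origin: centre of its underside.
- dish: Bystander: low green dish, 132 mm across, 30 mm high. Origin: centre of its underside.
- specimen_box: Bystander: flat glass-topped specimen box, 150 (x) by 190 mm (y), 40 mm high. Origin: centre of its underside.

How it is judged:
On the way:
1. all four pieces lie in their arrangement on the board, released, before the board is brought to the microscope (board's centre still more than 12 cm from the lens axis) (z of foot_piece in the frame of board between 0.008 and 0.016 m and angle between each of foot_piece, rim_piece, wall_piece, scale_bar's own z axis and vertical below 0.12 rad and z of rim_piece in the frame of board between 0.008 and 0.016 m and z of wall_piece in the frame of board between 0.008 and 0.016 m and z of scale_bar in the frame of board between 0.008 and 0.016 m and horizontal distance between foot_piece and board below 0.015 m and horizontal distance between rim_piece and foot_piece between 0.062 and 0.098 m and x of rim_piece in the frame of board between -0.022 and 0.022 m and y of rim_piece in the frame of board above 0.04 m and horizontal distance between wall_piece and foot_piece between 0.062 and 0.098 m and x of wall_piece in the frame of board between -0.022 and 0.022 m and y of wall_piece in the frame of board below -0.04 m and x of scale_bar in the frame of board between -0.0735 and -0.034 m and y of scale_bar in the frame of board between -0.02 and 0.02 m and angle between the y axis of scale_bar and the y axis of board, either way round below 0.2 rad and contact force between the fingers and foot_piece below 0.05 N and contact force between the fingers and rim_piece below 0.05 N and contact force between the fingers and wall_piece below 0.05 N and contact force between the fingers and scale_bar below 0.05 N and horizontal distance between board and microscope above 0.12 m), for 0.2 s.
At the end, for the whole second after the job is handed in: Foot piece within 15 mm of lens axis and of board centre; rim (far from handle) and wall piece 62-98 mm from it and within 22 mm of the centre line; scale bar 34-73 mm in front of that line, within 20 mm of mid-length, parallel within 0.2 rad; all flat on the level board, at rest (horizontal distance between foot_piece and microscope below 0.015 m and height (world z) of board below 0.004 m and angle between board's own z axis and vertical below 0.05 rad and z of foot_piece in the frame of board between 0.008 and 0.016 m and angle between each of foot_piece, rim_piece, wall_piece, scale_bar's own z axis and vertical below 0.12 rad and z of rim_piece in the frame of board between 0.008 and 0.016 m and z of wall_piece in the frame of board between 0.008 and 0.016 m and z of scale_bar in the frame of board between 0.008 and 0.016 m and horizontal distance between foot_piece and board below 0.015 m and horizontal distance between rim_piece and foot_piece between 0.062 and 0.098 m and x of rim_piece in the frame of board between -0.022 and 0.022 m and y of rim_piece in the frame of board above 0.04 m and horizontal distance between wall_piece and foot_piece between 0.062 and 0.098 m and x of wall_piece in the frame of board between -0.022 and 0.022 m and y of wall_piece in the frame of board below -0.04 m and x of scale_bar in the frame of board between -0.0735 and -0.034 m and y of scale_bar in the frame of board between -0.02 and 0.02 m and angle between the y axis of scale_bar and the y axis of board, either way round below 0.2 rad and linear speed of each of foot_piece, rim_piece, wall_piece, scale_bar, board below 0.02 m/s); the robot touches nothing.
It fails at once if the microscope is touched (more than 2 N) (contact force between microscope and anything else above 2 N).
It fails at once if the board is lifted or tipped (origin more than 20 mm up or tilted more than 0.15 rad) (height (world z) of board above 0.02 m or angle between board's own z axis and vertical above 0.15 rad).
It fails at once if a piece is dropped (falls free at more than 0.7 m/s, a drop of about 25 mm) ((linear speed of foot_piece above 0.7 m/s and contact force between the fingers and foot_piece below 0.05 N) or (linear speed of rim_piece above 0.7 m/s and contact force between the fingers and rim_piece below 0.05 N) or (linear speed of wall_piece above 0.7 m/s and contact force between the fingers and wall_piece below 0.05 N) or (linear speed of scale_bar above 0.7 m/s and contact force between the fingers and scale_bar below 0.05 N)).
It fails at once if the bowl, the dish or the specimen box is moved more than 15 mm (distance of any of bowl, dish, specimen_box from where it was at the start of the episode above 0.015 m).
It also fails if it takes over 128 s, if anything falls off the work surface, if the arm or the gripper's body presses on something with over 40 N, if the wrist force passes 120 N, or if a joint passes its speed limit or range.

### The arm

A 6-joint arm with a two-finger parallel gripper is mounted at the origin on the work surface. World frame = base frame: x ahead of the robot, y to its left, z up, the work surface at z = 0. Lengths are in m, angles in rad, forces in N, time in s.
With the tool pointing down it reaches from about 0.4 to 0.825 m from the base axis. Payload 7 kg.
Tool frame: the origin (TCP) lies midway between the tips of the shut fingers; the grasp point (between the pads) lies 19 mm behind it; z points along the fingers, x is the direction in which the jaws open and shut, and the axes are right-handed (so a half turn about z gives the same grasp; the last joint's range is limited). The gripper opens to 88 mm and grips with 3 to 60 N. Pads are 19 mm wide; open, the fingers measure 130 mm over their backs; the gripper's body (78 mm by 193 mm) begins 47 mm behind the grasp point.
Start: joints at [-1.035, 0.359, 0.012, 0, -1.224, -0.288], TCP at [0.166, -0.654, 0.227] pointing down, gripper open.
Joint ranges: [-3.07, 3.07], [-1.43, 2.12], [-1.02, 1.25], [-3.03, 1.67], [-3.05, -0], [-3.03, 3.03]. Speed limits (rad/s): [2.39, 2.39, 3.01, 3.14, 3.14, 3.14].

### API

Orientations are given as [roll, pitch, yaw] about the fixed x, y, z axes, in that order (R = Rz(yaw) Ry(pitch) Rx(roll)).
In Python, from station import status, eyes, workorder gives the robot as it stands.
- The arm moves only by the shell command python3 -m jog 'ROWS' [OPENING] [FORCE]. ROWS is JSON, a list of rows, each a list of 6 numbers: the shift along the world's x, y, z in mm, then the turn, a rotation vector about the world's x, y, z in rad. A call has 1 to 12 rows; each row shifts and turns the pose as measured when the row begins; what a row does not reach is not made up. A row lasts 1/10 s, in which the tool goes at most 50 mm and 8.59 degrees, less where a joint would pass 70% of its speed; a pose out of reach is approached as far as the arm can. A call with a gripper value outside its range is refused whole. OPENING is the opening, from 0 (shut) to 1 (fully open), set as the call begins (- or left out, the last holds). The fingers move at their own pace and stop on an object; FORCE is the grip in N (left out, the last holds). Time passes only in rows, so rows that do not move let the fingers close. It gives the time, the measured TCP pose, the force and the opening at its end, in the units of the state.
- status.get_state(): the state, without advancing time (a new reading comes with each control period).
- eyes.grab_frame(name): name is "scene" or "top"; returns the picture (400x640x3 uint8, blue, green, red); there is no depth.
- eyes.calibration(name): a dict with "camera_matrix" (3x3 intrinsics, pixels), "k1" (the pictures are not rectified: a ray, as slopes to the right and down, at radius r is drawn at 1 + k1 r^2 times it, then the intrinsics apply), "cam_to_world" (4x4, takes a point from camera to world coordinates). Camera axes: x right, y up, looking along -z (the intrinsics and any distortion apply to the point x, -y, -z); pixel columns grow to the right and rows downward; lengths in m; the calibration is good to about 2 mm. A picture is of the moment at which its call begins. calibration takes no time and is no camera call.
- workorder.job_done(): hands the job in, once; it reports no verdict.
The state is a dict: "t": time; "q": joint angles; "qd": joint speeds; "joint_efforts": joint torques, N m; "eef_pos": TCP position; "ee_rot": TCP orientation; "force": force on the tool from outside, world axes, zero at the start; "moment": the same for the moment, N m; "width": finger opening in m.
Only numpy, scipy, OpenCV 4.12 (cv2) and the standard library are available. Lean on these libraries where they do the work, as an engineer would, in place of code of your own. Each camera call takes 0.05 s, during which the arm holds its last target. There are 200 camera calls.

## Working session

There is one attempt and no reset: what is moved stays moved. The work goes in short steps, Python scripts to look and compute and a shell command to move; the robot and the scene stay as the last step left them, time stands still between calls to the robot, and variables do not carry over. Pictures are saved under pics/ and viewed, about 12 in all and at most 16, crops included, and the job is handed in when it is done.

```bash
mkdir -p pics; ls; cat > h.py <<'E'
import numpy as np, cv2
from station import status, eyes, workorder
def px2w(name,uv,z):
    c=eyes.calibration(name);K=np.array(c["camera_matrix"]);T=np.array(c["cam_to_world"])
    out=[]
    for p in np.atleast_2d(uv):
        d=np.array([(p[0]-K[0,2])/K[0,0],(p[1]-K[1,2])/K[1,1]]);s=d.copy()
        for _ in range(20): s=d/(1+c["k1"]*(s@s))
        r=T[:3,:3]@np.array([s[0],-s[1],-1]);o=T[:3,3]
        out.append((o+r*(z-o[2])/r[2])[:2])
    return np.array(out)
def w2px(name,P):
    c=eyes.calibration(name);K=np.array(c["camera_matrix"]);T=np.array(c["cam_to_world"])
    q=(np.atleast_2d(P)-T[:3,3])@T[:3,:3]
    s=np.c_[q[:,0],-q[:,1]]/-q[:,2:3]
    s=s*(1+c["k1"]*(s**2).sum(1,keepdims=True))
    return s*[K[0,0],K[1,1]]+K[:2,2]
def snap(name,f,crop=None,k=1):
    im=eyes.grab_frame(name)
    cv2.imwrite('pics/raw_'+f,im)
    if crop: x0,y0,x1,y1=crop; im=im[y0:y1,x0:x1]
    if k!=1: im=cv2.resize(im,None,fx=k,fy=k,interpolation=cv2.INTER_CUBIC)
    cv2.imwrite('pics/'+f,im)
E
python3 - <<'E'
from h import *
print(status.get_state())
for n in("top","scene"):
    print(eyes.calibration(n)); snap(n,n+'1.png',k=1.25)
E
```

```text
pics
{'t': 0.0, 'q': array([-1.03488353e+00,  3.59379892e-01,  1.10643259e-02, -3.16703523e-04,
       -1.22408811e+00, -2.88103279e-01]), 'qd': array([-3.97204350e-05, -2.10835948e-03, -9.41125656e-04,  1.03903842e-03,
       -5.22751705e-04, -1.49635300e-03]), 'joint_efforts': array([ 8.83466837e-04, -5.82719493e+01,  2.93070316e+01,  6.99725166e+00,
        7.11611530e-03, -1.54100935e-04]), 'eef_pos': array([ 0.16541411, -0.65392454,  0.22563561]), 'ee_rot': array([-3.14142136e+00, -1.62569992e-03,  1.81849784e+00]), 'force': array([-0.2513187 , -0.05714286, -0.21747861]), 'moment': array([-0.03145953, -0.02022996, -0.00322779]), 'width': 0.08743729867034504}
{'camera_matrix': array([[395.45967486,   0.        , 325.72784878],
       [  0.        , 395.45967486, 196.04991001],
       [  0.        ,   0.        ,   1.        ]]), 'k1': -0.09514382370809539, 'cam_to_world': array([[-0.02075135,  0.99757218, -0.06647657,  0.38974162],
       [-0.99977292, -0.02038292,  0.00621575, -0.03410159],
       [ 0.00484567,  0.06659046,  0.99776863,  1.33202138],
       [ 0.        ,  0.        ,  0.        ,  1.        ]])}
{'camera_matrix': array([[438.71757279,   0.        , 324.65400939],
       [  0.        , 438.71757279, 199.11342869],
       [  0.        ,   0.        ,   1.        ]]), 'k1': -0.015313151627017168, 'cam_to_world': array([[-0.42046691, -0.67634819,  0.60478154,  1.12066669],
       [ 0.90723773, -0.32169927,  0.27097839,  0.27840631],
       [ 0.01128204,  0.66261807,  0.74887249,  0.84100001],
       [ 0.        ,  0.        ,  0.        ,  1.        ]])}
```

View pics/top1.png

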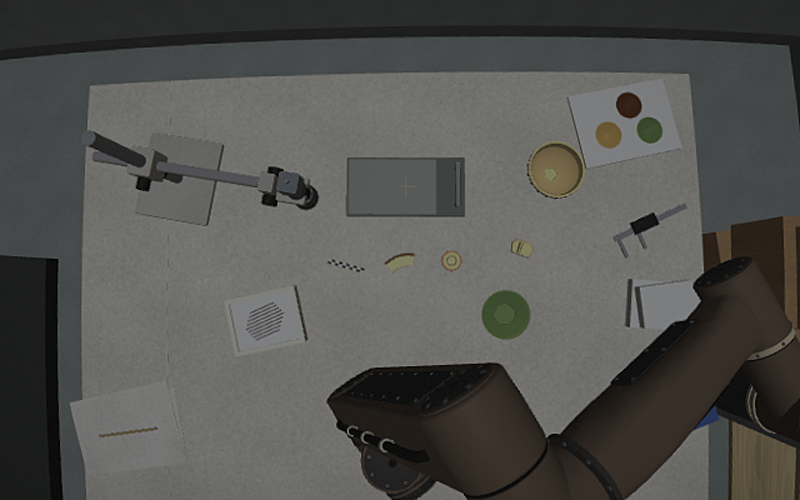

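View pics/scene1.png

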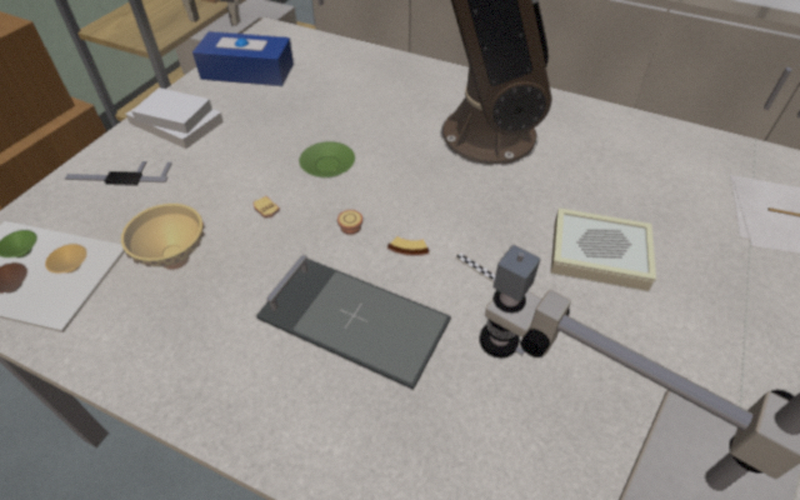

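The top view (800 px wide) shows the microscope at (300,190), the board's cross at (407,187), the pieces in a row at y≈260 and the dish at (506,315). I'll crop in for finer measurement.

```bash
python3 - <<'E'
import cv2
im=cv2.imread('pics/raw_top1.png')[115:225,230:440]
im=cv2.convertScaleAbs(im,alpha=1.6)
im=cv2.resize(im,(798,418),interpolation=cv2.INTER_CUBIC)
for i in range(0,210,10):
    cv2.line(im,(int(i*3.8),0),(int(i*3.8),6 if i%50 else 14),(0,0,255),1)
for i in range(0,110,10): cv2.line(im,(0,int(i*3.8)),(6,int(i*3.8)),(0,0,255),1)
cv2.imwrite('pics/c1.png',im)
E
```

```text
(no output)
```

View pics/c1.png

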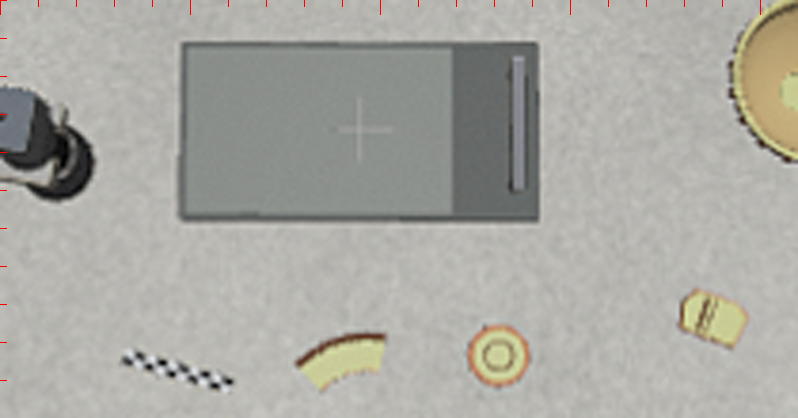

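```bash
python3 - <<'E'
from h import *
R=lambda *p:[[230+a/3.8,115+b/3.8] for a,b in p]
b=px2w('top',R((182,42),(537,43),(538,220),(181,219)),.012);print('board',b.round(4),b.mean(0))
print('cross',px2w('top',R((361,130)),.012)); 
print('handle',px2w('top',R((517,56),(517,192)),.05))
print('ring',px2w('top',R((55,161),(94,161),(55,200)),.055), px2w('scene',[[499/1.25,340/1.25]],.055))
print('bar',px2w('top',R((123,357),(233,382)),.006))
im=cv2.imread('pics/raw_top1.png');big=cv2.resize(im,None,fx=4,fy=4,interpolation=cv2.INTER_CUBIC)
hsv=cv2.cvtColor(big,cv2.COLOR_BGR2HSV)
m=(hsv[...,1]>60).astype(np.uint8)
for nm,(x0,y0,x1,y1),z in [('foot',(340,190,385,225),.024),('rim',(300,190,338,225),.009),('wall',(400,185,435,212),.01)]:
    mm=np.zeros_like(m);mm[4*y0:4*y1,4*x0:4*x1]=m[4*y0:4*y1,4*x0:4*x1]
    c=max(cv2.findContours(mm,cv2.RETR_EXTERNAL,cv2.CHAIN_APPROX_NONE)[0],key=cv2.contourArea)
    w=px2w('top',(c[:,0]+.5)/4-.5,z).astype(np.float32)*1000
    M=cv2.moments(w.reshape(-1,1,2));print(nm,M['m10']/M['m00'],M['m01']/M['m00'],'rect',cv2.minAreaRect(w), 'enc',cv2.minEnclosingCircle(w))
    if nm=='rim': print(cv2.boxPoints(cv2.minAreaRect(w)))
print('dish',px2w('top',[[506/1.25,315/1.25]],.015),'bowl',px2w('top',[[556/1.25,170/1.25]],.08))
E
```

```text
board [[ 0.7194  0.1153]
 [ 0.7122 -0.2023]
 [ 0.5526 -0.1982]
 [ 0.5599  0.1177]] [ 0.63603083 -0.04189075]
cross [[ 0.63621356 -0.04315702]]
handle [[ 0.69170081 -0.17967858]
 [ 0.57255553 -0.1761102 ]]
ring [[0.607026   0.22102501]
 [0.60622844 0.18726783]
 [0.57317528 0.22114884]] [[0.60363317 0.22045428]]
bar [[0.439023   0.1713387 ]
 [0.41504023 0.07430029]]
foot 434.567722474335 -157.50672293561703 rect ((434.66632080078125, -157.62384033203125), (53.21857452392578, 52.90629959106445), 43.533695220947266) enc ((434.6606140136719, -157.60830688476562), 27.312042236328125)
rim 436.52824386938215 -21.440892683512995 rect ((435.2333984375, -22.551742553710938), (38.32180404663086, 81.70770263671875), 18.79932975769043) enc ((442.86865234375, -19.95258331298828), 40.880889892578125)
[[403.92932    9.947988]
 [430.26     -67.40085 ]
 [466.53748  -55.05147 ]
 [440.2068    22.297363]]
wall 464.34037235453695 -350.09071375291853 rect ((464.6983947753906, -349.61944580078125), (60.059715270996094, 39.92264175415039), 67.05789947509766) enc ((464.1702880859375, -350.64105224609375), 31.215248107910156)
dish [[ 0.28548901 -0.30159836]] bowl [[ 0.66061244 -0.432464  ]]
```

```bash
cat > d.py <<'E'
import sys;from h import *
from scipy.spatial.transform import Rotation as R
s=status.get_state();x,y,z,yaw=map(float,sys.argv[1:5])
a=R.from_euler('xyz',s['ee_rot']);b=R.from_euler('xyz',[np.pi,0,yaw])
print('t',round(s['t'],1),'pos',s['eef_pos'].round(4),'delta mm',((np.array([x,y,z])-s['eef_pos'])*1000).round(1),'rot',(b*a.inv()).as_rotvec().round(3),'F',s['force'].round(1),'w',round(s['width'],4))
E
python3 -m jog '[[22,41,0,0,0,0.09],[22,41,0,0,0,0.09],[22,41,0,0,0,0.09],[22,41,0,0,0,0.09],[22,41,0,0,0,0.09],[22,41,0,0,0,0.09],[22,41,0,0,0,0.09],[22,41,0,0,0,0.09],[22,41,0,0,0,0.09],[22,41,0,0,0,0.09],[22,41,0,0,0,0.09],[22,41,0,0,0,0.09]]' 0.5 15; python3 d.py 0.427 0.123 0.1 2.898
```

```text
t: 1.3
eef_pos: [0.4301, -0.145, 0.2199]
ee_rot: [-3.141, -0.008, 2.932]
force: [0.7, -1.1, 0.2]
width: 0.0435
t 1.3 pos [ 0.4301 -0.145   0.2199] delta mm [  -3.1  268.  -119.9] rot [-0.001 -0.008 -0.034] F [ 0.7 -1.1  0.2] w 0.0435
```

```bash
python3 -m jog '[[0,40,-5,0,0,0],[0,40,-10,0,0,0],[0,40,-10,0,0,0],[0,40,-15,0,0,0],[0,40,-20,0,0,0],[0,40,-20,0,0,0],[0,28,-20,0,0,-0.03],[0,0,-15,0,0,0],[0,0,0,0,0,0]]' 0.5 15; python3 d.py 0.427 0.123 0.03 2.898
python3 - <<'E'
from h import *
snap('scene','s2.png',(250,140,450,290),4)
E
```

```text
t: 2.2
eef_pos: [0.43, 0.1394, 0.1012]
ee_rot: [3.141, -0.005, 2.912]
force: [0.2, -0.7, -0.7]
width: 0.0435
t 2.2 pos [0.43   0.1394 0.1012] delta mm [ -3.  -16.4 -71.2] rot [-0.001 -0.004 -0.014] F [ 0.2 -0.7 -0.7] w 0.0435
```

View pics/s2.png

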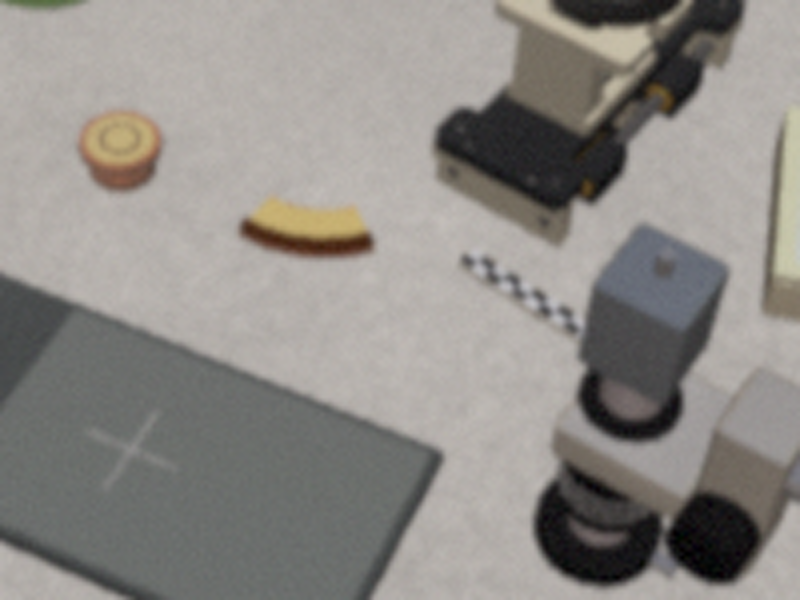

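```bash
python3 - <<'E'
from h import *
p=w2px('scene',[[.43,.139,.101],[.43,.139,.166],[.53,.12,.166],[.427,.123,.006],[.436,-.022,.009],[.636,-.042,.012]])
print(((p-[250,140])*4).round())
E
```

```text
[[569. 199.]
 [584. 118.]
 [487. 230.]
 [527. 292.]
 [308. 223.]
 [130. 444.]]
```

The gripper body (long side along the jaws) sits at the crop's (500,190), and the bar at (520,290) is where my projection puts it. Descending.

```bash
python3 -m jog '[[-3,-16,-25,0,0,-0.014],[0,0,-25,0,0,0],[0,0,-15,0,0,0],[0,0,0,0,0,0]]' 0.4 15; python3 d.py 0.427 0.123 0.002 2.898
```

```text
t: 2.65
eef_pos: [0.4304, 0.1228, 0.0397]
ee_rot: [3.135, 0.001, 2.896]
force: [0.5, -0.9, 0.1]
width: 0.0349
t 2.6 pos [0.4304 0.1228 0.0397] delta mm [ -3.4   0.2 -37.7] rot [-0.006  0.003  0.002] F [ 0.5 -0.9  0.1] w 0.0349
```

```bash
python3 -m jog '[[-4,0,-15,0,0,0],[0,0,-12,0,0,0],[0,0,-6,0,0,0],[0,0,-3,0,0,0],[0,0,0,0,0,0]]' 0.4 15; python3 d.py 0.427 0.123 0.002 2.898
```

```text
t: 3.15
eef_pos: [0.4305, 0.1235, 0.0084]
ee_rot: [3.129, 0.007, 2.894]
force: [-0.1, -0.6, 0.4]
width: 0.0353
t 3.1 pos [0.4305 0.1235 0.0084] delta mm [-3.5 -0.5 -6.4] rot [-0.01   0.01   0.004] F [-0.1 -0.6  0.4] w 0.0353
```

```bash
python3 -m jog '[[-4,0,-3,-0.01,0.01,0],[-2,0,-3,0,0,0],[0,0,0,0,0,0]]' 0.4 15; python3 d.py 0.427 0.123 0.002 2.898
python3 -m jog '[[0,0,0,0,0,0],[0,0,0,0,0,0],[0,0,0,0,0,0],[0,0,0,0,0,0]]' 0 15
```

```text
t: 3.45
eef_pos: [0.425, 0.124, 0.0035]
ee_rot: [3.14, 0.001, 2.894]
force: [0.1, -0.2, -0.3]
width: 0.0352
t 3.5 pos [0.425  0.124  0.0035] delta mm [ 2.  -1.  -1.5] rot [-0.001  0.001  0.004] F [ 0.1 -0.2 -0.3] w 0.0352
t: 3.85
eef_pos: [0.425, 0.1243, 0.0038]
ee_rot: [3.14, 0.001, 2.895]
force: [-0.3, -0.8, -0.8]
width: 0.0142
```

```bash
python3 -m jog '[[0,0,0,0,0,0],[0,0,0,0,0,0],[0,0,-3,0,0,0],[0,0,0,0,0,0]]' 0.4 20
python3 -m jog '[[0,0,0,0,0,0],[0,0,0,0,0,0],[0,0,0,0,0,0],[0,0,0,0,0,0]]' 0 20
python3 -m jog '[[0,0,15,0,0,0],[0,0,25,0,0,0],[0,0,30,0,0,0],[0,0,0,0,0,0]]' 0 20; python3 d.py 0.581 -0.041 0.06 3.119
```

```text
t: 4.25
eef_pos: [0.4251, 0.1243, 0.0006]
ee_rot: [3.14, 0.001, 2.895]
force: [0.3, 1.1, -0.4]
width: 0.0343
t: 4.65
eef_pos: [0.4251, 0.1243, 0.0004]
ee_rot: [3.14, 0.001, 2.895]
force: [0.1, 0.2, -0.3]
width: 0.0144
t: 5.05
eef_pos: [0.4241, 0.1234, 0.0719]
ee_rot: [-3.14, -0.001, 2.895]
force: [1.3, -0.1, 0.2]
width: 0.0146
t 5.0 pos [0.4241 0.1234 0.0719] delta mm [ 156.9 -164.4  -11.9] rot [ 0.002 -0.002  0.224] F [ 1.3 -0.1  0.2] w 0.0146
```

```bash
python3 -m jog '[[20,-25,0,0,0,0.03],[30,-30,0,0,0,0.04],[30,-30,0,0,0,0.04],[30,-30,0,0,0,0.04],[30,-30,0,0,0,0.04],[12,-15,0,0,0,0.03],[0,0,0,0,0,0]]' ; python3 d.py 0.581 -0.041 0.05 3.119
```

```text
t: 5.75
eef_pos: [0.5812, -0.0424, 0.0703]
ee_rot: [3.14, 0.0, 3.128]
force: [-0.6, 0.1, -0.3]
width: 0.0146
t 5.8 pos [ 0.5812 -0.0424  0.0703] delta mm [ -0.2   1.4 -20.3] rot [-0.001  0.    -0.009] F [-0.6  0.1 -0.3] w 0.0146
```

```bash
python3 -m jog '[[0,0,-8,0,0,0],[0,0,-8,0,0,0],[0,0,0,0,0,0]]' ; python3 d.py 0.581 -0.041 0.014 3.119
```

```text
t: 6.05
eef_pos: [0.579, -0.042, 0.0513]
ee_rot: [3.14, -0.003, 3.126]
force: [0.6, 0.6, -1.1]
width: 0.0144
t 6.0 pos [ 0.579  -0.042   0.0513] delta mm [  2.    1.  -37.3] rot [-0.001 -0.003 -0.007] F [ 0.6  0.6 -1.1] w 0.0144
```

```bash
python3 -m jog '[[2,1,-10,0,0,0],[0,0,-10,0,0,0],[0,0,-8,0,0,0],[0,0,-5,0,0,0],[0,0,0,0,0,0]]' ; python3 d.py 0.581 -0.041 0.013 3.119
```

```text
t: 6.55
eef_pos: [0.5798, -0.0386, 0.0151]
ee_rot: [3.14, -0.003, 3.129]
force: [-0.3, 0.4, -0.1]
width: 0.0146
t 6.5 pos [ 0.5798 -0.0386  0.0151] delta mm [ 1.2 -2.4 -2.1] rot [-0.001 -0.003 -0.01 ] F [-0.3  0.4 -0.1] w 0.0146
```

```bash
python3 -m jog '[[0,-2,-2,0,0,-0.01],[0,0,-1,0,0,0],[0,0,0,0,0,0]]' ; python3 -m jog '[[0,0,0,0,0,0],[0,0,0,0,0,0],[0,0,5,0,0,0],[0,0,25,0,0,0],[0,0,35,0,0,0],[0,0,35,0,0,0],[0,0,0,0,0,0]]' 0.35;  python3 d.py 0.4346 -0.1575 0.1 1.57
```

```text
t: 6.85
eef_pos: [0.58, -0.0409, 0.0127]
ee_rot: [3.141, -0.003, 3.119]
force: [0.2, -0.3, -0.1]
width: 0.0145
t: 7.55
eef_pos: [0.5797, -0.0416, 0.1173]
ee_rot: [3.141, -0.004, 3.118]
force: [1.3, 0.5, 0.5]
width: 0.0306
t 7.5 pos [ 0.5797 -0.0416  0.1173] delta mm [-145.1 -115.9  -17.3] rot [-0.003 -0.003 -1.548] F [1.3 0.5 0.5] w 0.0306
```

```bash
python3 -m jog '[[-14,-11,0,0,0,-0.14],[-14,-11,0,0,0,-0.14],[-14,-11,0,0,0,-0.14],[-14,-11,0,0,0,-0.14],[-14,-11,0,0,0,-0.14],[-14,-11,0,0,0,-0.14],[-14,-11,0,0,0,-0.14],[-14,-11,0,0,0,-0.14],[-14,-11,0,0,0,-0.14],[-10,-9,-5,0,0,-0.14],[-6,-5,-10,0,0,-0.12],[0,0,0,0,0,0]]' 0.9 15;  python3 d.py 0.4346 -0.1575 0.004 1.57
```

```text
t: 8.75
eef_pos: [0.4334, -0.1579, 0.1067]
ee_rot: [3.134, 0.002, 1.536]
force: [-0.3, -0.1, -0.2]
width: 0.0787
t 8.8 pos [ 0.4334 -0.1579  0.1067] delta mm [   1.2    0.4 -102.7] rot [0.003 0.007 0.034] F [-0.3 -0.1 -0.2] w 0.0787
```

```bash
python3 -m jog '[[1,0,-20,0,0,0.03],[0,0,-25,0,0,0],[0,0,-25,0,0,0],[0,0,-20,0,0,0],[0,0,0,0,0,0]]';  python3 d.py 0.4346 -0.1575 0.004 1.57
```

```text
t: 9.25
eef_pos: [0.4391, -0.1573, 0.0177]
ee_rot: [3.126, 0.003, 1.588]
force: [0.3, -0.8, 0.7]
width: 0.0785
t 9.2 pos [ 0.4391 -0.1573  0.0177] delta mm [ -4.5  -0.2 -13.7] rot [ 0.003  0.016 -0.018] F [ 0.3 -0.8  0.7] w 0.0785
```

```bash
python3 -m jog '[[-5,0,-7,0,0.016,-0.02],[0,0,-6,0,0,0],[0,0,0,0,0,0]]';python3 d.py 0.4346 -0.1575 0.004 1.57;  python3 -m jog '[[0,0,0,0,0,0],[0,0,0,0,0,0],[0,0,0,0,0,0],[0,0,0,0,0,0]]' 0.45 15
```

```text
t: 9.55
eef_pos: [0.4359, -0.1569, 0.0059]
ee_rot: [3.141, 0.003, 1.571]
force: [0.4, -0.6, -0.7]
width: 0.0786
t 9.6 pos [ 0.4359 -0.1569  0.0059] delta mm [-1.3 -0.6 -1.9] rot [ 0.003  0.001 -0.001] F [ 0.4 -0.6 -0.7] w 0.0786
t: 9.95
eef_pos: [0.4373, -0.1569, 0.0077]
ee_rot: [3.137, 0.003, 1.573]
force: [1.1, 0.6, -0.4]
width: 0.0531
```

```bash
python3 -m jog '[[0,0,0,0,0,0],[0,0,10,0,0,0],[0,0,20,0,0,0],[0,0,30,0,0,0],[0,0,25,0,0,0],[0,0,0,0,0,0]]' 0.2 20;python3 d.py 0.636 -0.042 0.07 1.548
```

```text
t: 10.55
eef_pos: [0.4358, -0.1571, 0.0977]
ee_rot: [3.14, 0.004, 1.573]
force: [1.5, -0.5, -0.8]
width: 0.0522
t 10.6 pos [ 0.4358 -0.1571  0.0977] delta mm [200.2 115.1 -27.7] rot [ 0.004  0.002 -0.025] F [ 1.5 -0.5 -0.8] w 0.0522
```

```bash
python3 -m jog '[[30,16,0,0,0,0],[40,23,0,0,0,0],[40,23,0,0,0,0],[40,23,0,0,0,-0.025],[35,20,-10,0,0,0],[15,10,-10,0,0,0],[0,0,0,0,0,0]]';python3 d.py 0.636 -0.042 0.05 1.548
python3 - <<'E'
from h import *
snap('scene','s3.png',(200,160,400,310),4)
E
```

```text
t: 11.25
eef_pos: [0.6407, -0.0372, 0.0791]
ee_rot: [3.137, 0.002, 1.544]
force: [-0.8, 0.8, -1.4]
width: 0.0529
t 11.2 pos [ 0.6407 -0.0372  0.0791] delta mm [ -4.7  -4.8 -29.1] rot [0.002 0.005 0.004] F [-0.8  0.8 -1.4] w 0.0529
```

View pics/s3.png

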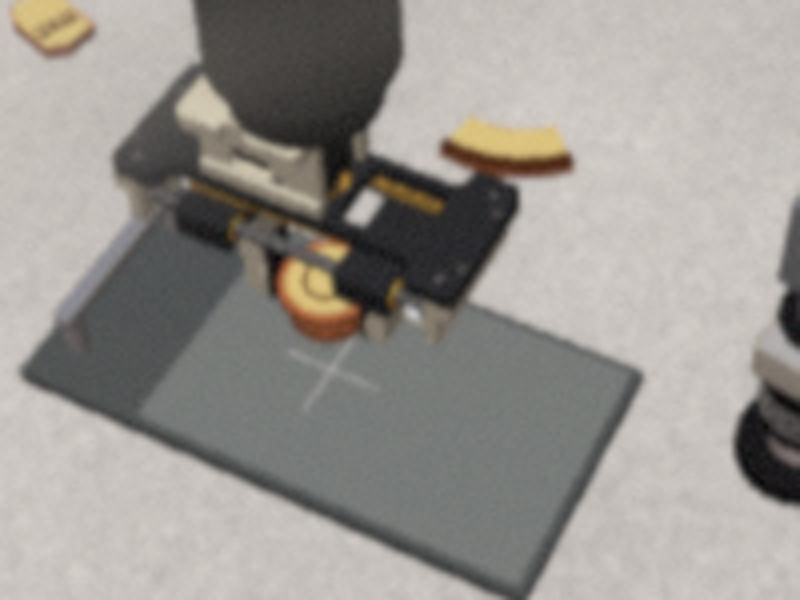

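The foot piece is held upright above the board, with the cross at (333,370) in the crop. Lowering it.

```bash
python3 -m jog '[[-4,-5,-10,0,0,0],[0,0,-10,0,0,0],[0,0,-10,0,0,0],[0,0,-8,0,0,0],[0,0,0,0,0,0]]';python3 d.py 0.636 -0.042 0.02 1.548
```

```text
t: 11.8
eef_pos: [0.632, -0.0454, 0.039]
ee_rot: [3.139, 0.002, 1.541]
force: [0.2, 0.2, -1.6]
width: 0.0525
t 11.8 pos [ 0.632  -0.0454  0.039 ] delta mm [  4.    3.4 -19. ] rot [0.002 0.003 0.007] F [ 0.2  0.2 -1.6] w 0.0525
```

```bash
python3 -m jog '[[4,3,-7,0,0,0.007],[0,0,-6,0,0,0],[0,0,-3,0,0,0],[0,0,0,0,0,0]]';python3 d.py 0.636 -0.042 0.019 1.548
```

```text
t: 12.2
eef_pos: [0.6367, -0.0422, 0.022]
ee_rot: [3.138, 0.002, 1.549]
force: [0.6, 0.1, -0.6]
width: 0.0529
t 12.2 pos [ 0.6367 -0.0422  0.022 ] delta mm [-0.7  0.2 -3. ] rot [ 0.002  0.004 -0.001] F [ 0.6  0.1 -0.6] w 0.0529
```

```bash
python3 -m jog '[[0,0,-2,0,0,0],[0,0,-2,0,0,0],[0,0,0,0,0,0]]';python3 d.py 0.636 -0.042 0.019 1.548
```

```text
t: 12.5
eef_pos: [0.6373, -0.0421, 0.02]
ee_rot: [3.136, 0.002, 1.55]
force: [-1.0, -0.3, -1.6]
width: 0.0529
t 12.5 pos [ 0.6373 -0.0421  0.02  ] delta mm [-1.3  0.1 -1. ] rot [ 0.002  0.005 -0.002] F [-1.  -0.3 -1.6] w 0.0529
```

```bash
python3 -m jog '[[-1,0,-2,0,0,0],[0,0,-1,0,0,0],[0,0,0,0,0,0]]';python3 d.py 0.636 -0.042 0.019 1.548
```

```text
t: 12.8
eef_pos: [0.6377, -0.042, 0.0199]
ee_rot: [3.133, 0.002, 1.551]
force: [-0.4, -0.7, -1.4]
width: 0.0528
t 12.8 pos [ 0.6377 -0.042   0.0199] delta mm [-1.7  0.  -0.9] rot [ 0.002  0.009 -0.003] F [-0.4 -0.7 -1.4] w 0.0528
```

```bash
python3 -m jog '[[-2,0,-4,0,0.009,0],[0,0,-1,0,0,0]]';python3 d.py 0.636 -0.042 0.019 1.548
```

```text
t: 13.0
eef_pos: [0.6381, -0.0421, 0.0189]
ee_rot: [3.136, 0.003, 1.553]
force: [-1.9, -0.8, 0.3]
width: 0.053
t 13.0 pos [ 0.6381 -0.0421  0.0189] delta mm [-2.1  0.1  0.1] rot [ 0.003  0.005 -0.005] F [-1.9 -0.8  0.3] w 0.053
```

```bash
python3 -m jog '[[0,0,0,0,0,0],[0,0,0,0,0,0],[0,0,0,0,0,0],[0,0,10,0,0,0],[0,0,30,0,0,0],[0,0,35,0,0,0],[0,0,30,0,0,0],[0,0,0,0,0,0]]' 0.8; python3 d.py 0.4385 -0.0213 0.1 3.45
```

```text
t: 13.8
eef_pos: [0.6369, -0.0426, 0.1276]
ee_rot: [3.14, 0.004, 1.553]
force: [0.3, -1.0, 0.7]
width: 0.0701
t 13.8 pos [ 0.6369 -0.0426  0.1276] delta mm [-198.4   21.3  -27.6] rot [1.000e-03 5.000e-03 1.897e+00] F [ 0.3 -1.   0.7] w 0.0701
```

```bash
python3 -m jog '[[-18,2,0,0,0,0.145],[-18,2,0,0,0,0.145],[-18,2,0,0,0,0.145],[-18,2,0,0,0,0.145],[-18,2,0,0,0,0.145],[-18,2,0,0,0,0.145],[-18,2,0,0,0,0.145],[-18,2,0,0,0,0.145],[-18,2,0,0,0,0.145],[-18,2,0,0,0,0.145],[-10,1,-10,0,0,0.145],[-5,0,-10,0,0,0.145]]' 0.6; python3 d.py 0.4385 -0.0213 0.1 3.45
python3 - <<'E'
from h import *
snap('top','t4.png',(230,115,440,225),3.8)
E
```

```text
t: 15.0
eef_pos: [0.4353, -0.0213, 0.1112]
ee_rot: [3.135, 0.007, -2.934]
force: [0.3, 0.3, -0.6]
width: 0.0527
t 15.0 pos [ 0.4353 -0.0213  0.1112] delta mm [  3.2  -0.  -11.2] rot [-0.008  0.005  0.1  ] F [ 0.3  0.3 -0.6] w 0.0527
```

View pics/t4.png

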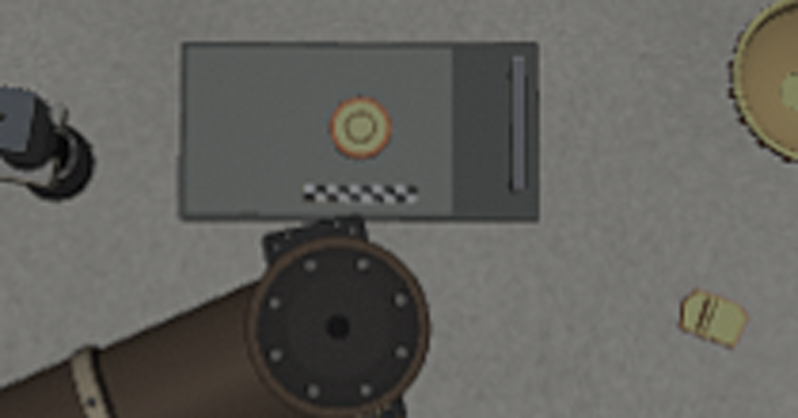

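The foot piece sits on the cross (360,128) and the bar in front of it (360,193), parallel to the edge. The forearm comes in from the left, so I'll check the joint values.

```bash
python3 -c "
from h import *
print(status.get_state()['q'].round(2))"; python3 -m jog '[[3,0,-10,0,0,0.1],[0,0,-25,0,0,0],[0,0,-25,0,0,0],[0,0,-20,0,0,0],[0,0,0,0,0,0]]'; python3 d.py 0.4385 -0.0213 0.002 3.45
```

```text
[ 0.4   0.07 -0.66 -0.01 -0.83 -0.18]
t: 15.55
eef_pos: [0.4388, -0.0212, 0.0298]
ee_rot: [3.135, 0.009, -2.834]
force: [-0.9, -0.7, 0.6]
width: 0.0524
t 15.6 pos [ 0.4388 -0.0212  0.0298] delta mm [ -0.3  -0.1 -27.8] rot [-0.009  0.007  0.   ] F [-0.9 -0.7  0.6] w 0.0524
```

View pics/raw_s3.png

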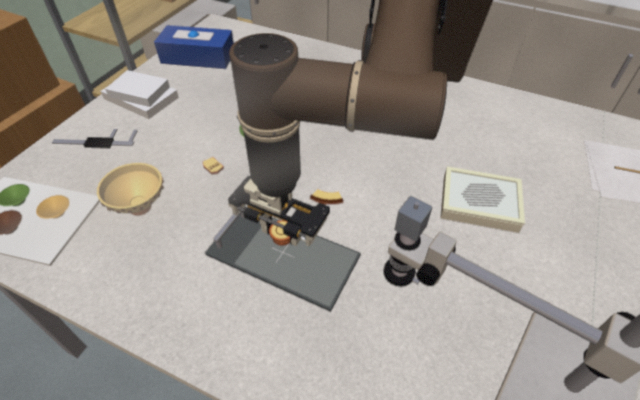

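```bash
python3 - <<'E'
from h import *
for z in (.2,.3,.4,.5): print(z,w2px('scene',[[.637,-.04,z],[.567,.14,z]]).round(), w2px('top',[[.4353,-.0213,z]]).round(1))
E
python3 -m jog '[[0,0,-15,0,0,0],[0,0,-9,0,0,0],[0,0,-5,0,0,0],[0,0,0,0,0,0]]'; python3 d.py 0.4385 -0.0213 0.002 3.45
```

```text
0.2 [[277. 197.]
 [376. 202.]] [[319.  206.6]]
0.3 [[273. 159.]
 [382. 165.]] [[318.6 205.1]]
0.4 [[269. 114.]
 [388. 120.]] [[318.  203.2]]
0.5 [[263.  59.]
 [397.  64.]] [[317.3 200.9]]
t: 15.95
eef_pos: [0.4412, -0.0207, 0.0024]
ee_rot: [3.135, 0.012, -2.839]
force: [-0.7, -0.5, -0.5]
width: 0.0525
t 15.9 pos [ 0.4412 -0.0207  0.0024] delta mm [-2.7 -0.6 -0.4] rot [-0.009  0.009  0.005] F [-0.7 -0.5 -0.5] w 0.0525
```

The lateral forearm link runs about 0.37 m above the TCP, so it clears the 270 mm microscope. Gripping the rim piece now.

```bash
python3 -m jog '[[-3,0,0,0,0,0],[0,0,0,0,0,0],[0,0,0,0,0,0],[0,0,0,0,0,0],[0,0,0,0,0,0]]' 0.1 20; python3 -m jog '[[0,0,10,0,0,0],[0,0,25,0,0,0],[0,0,35,0,0,0],[0,0,0,0,0,0]]' ; python3 d.py 0.639 0.038 0.06 3.119
```

```text
t: 16.45
eef_pos: [0.4392, -0.0202, 0.0046]
ee_rot: [3.135, 0.015, -2.839]
force: [0.2, -0.3, -0.4]
width: 0.0338
t: 16.85
eef_pos: [0.4385, -0.0207, 0.0782]
ee_rot: [3.136, 0.012, -2.839]
force: [0.6, 0.7, -1.1]
width: 0.0344
t 16.9 pos [ 0.4385 -0.0207  0.0782] delta mm [200.5  58.7 -18.2] rot [-0.007  0.011 -0.325] F [ 0.6  0.7 -1.1] w 0.0344
```

```bash
python3 -m jog '[[20,6,0,0,0,-0.05],[35,10,0,-0.007,0.011,-0.06],[35,10,0,0,0,-0.06],[35,10,0,0,0,-0.06],[35,10,0,0,0,-0.06],[25,8,0,0,0,-0.035],[13,4,-5,0,0,0],[0,0,0,0,0,0]]'; python3 d.py 0.639 0.038 0.04 3.119
```

```text
t: 17.65
eef_pos: [0.6432, 0.0391, 0.0775]
ee_rot: [3.139, 0.005, 3.105]
force: [-0.3, -0.2, -0.5]
width: 0.0336
t 17.6 pos [0.6432 0.0391 0.0775] delta mm [ -4.2  -1.1 -37.5] rot [-0.003  0.005  0.014] F [-0.3 -0.2 -0.5] w 0.0336
```

```bash
python3 -m jog '[[-4,-1,-12,0,0.005,0.014],[0,0,-12,0,0,0],[0,0,-12,0,0,0],[0,0,-10,0,0,0],[0,0,0,0,0,0]]'; python3 d.py 0.639 0.038 0.0165 3.119
```

```text
t: 18.15
eef_pos: [0.635, 0.0368, 0.0275]
ee_rot: [3.139, -0.003, 3.119]
force: [-0.2, -0.4, 0.1]
width: 0.0335
t 18.1 pos [0.635  0.0368 0.0275] delta mm [  4.    1.2 -11. ] rot [-0.002 -0.003 -0.   ] F [-0.2 -0.4  0.1] w 0.0335
```

```bash
python3 -m jog '[[4,1,-6,0,0,0],[0,0,-4,0,0,0],[0,0,-2,0,0,0],[0,0,0,0,0,0]]'; python3 d.py 0.639 0.038 0.0165 3.119
```

```text
t: 18.55
eef_pos: [0.6395, 0.0379, 0.0159]
ee_rot: [3.139, -0.003, 3.12]
force: [-0.1, 0.7, -0.1]
width: 0.0337
t 18.6 pos [0.6395 0.0379 0.0159] delta mm [-0.5  0.1  0.6] rot [-0.002 -0.003 -0.001] F [-0.1  0.7 -0.1] w 0.0337
```

```bash
python3 -m jog '[[0,0,-3,0,0,0],[0,0,0,0,0,0]]'; python3 -m jog '[[0,0,0,0,0,0],[0,0,0,0,0,0],[0,0,5,0,0,0],[0,0,25,0,0,0],[0,0,35,0,0,0],[0,0,25,0,0,0],[0,0,0,0,0,0]]' 0.6; python3 d.py 0.4645 -0.350 0.1 2.75
```

```text
t: 18.75
eef_pos: [0.6402, 0.038, 0.0158]
ee_rot: [3.14, -0.001, 3.121]
force: [0.1, -0.1, 0.4]
width: 0.0338
t: 19.45
eef_pos: [0.6398, 0.0376, 0.1085]
ee_rot: [3.141, -0.003, 3.121]
force: [0.6, -0.4, 0.0]
width: 0.0528
t 19.4 pos [0.6398 0.0376 0.1085] delta mm [-175.3 -387.6   -8.5] rot [-0.002 -0.002 -0.371] F [ 0.6 -0.4  0. ] w 0.0528
```

```bash
python3 -m jog '[[-10,-22,5,0,0,-0.02],[-17,-38,0,0,0,-0.04],[-17,-38,0,0,0,-0.04],[-17,-38,0,0,0,-0.04],[-17,-38,0,0,0,-0.04],[-17,-38,0,0,0,-0.04],[-17,-38,0,0,0,-0.04],[-17,-38,0,0,0,-0.04],[-17,-38,0,0,0,-0.04],[-17,-38,0,0,0,-0.03],[-10,-23,-10,0,0,0],[0,0,0,0,0,0]]' 0.7; python3 d.py 0.4645 -0.350 0.05 2.75
```

```text
t: 20.65
eef_pos: [0.4505, -0.3652, 0.1004]
ee_rot: [3.141, -0.007, 2.732]
force: [0.0, 0.7, -0.9]
width: 0.0613
t 20.6 pos [ 0.4505 -0.3652  0.1004] delta mm [ 14.   15.2 -50.4] rot [-0.004 -0.006  0.018] F [ 0.   0.7 -0.9] w 0.0613
```

```bash
python3 - <<'E'
from h import *
snap('top','t5.png',(230,115,440,225),3.8)
E
```

```text
(no output)
```

View pics/t5.png

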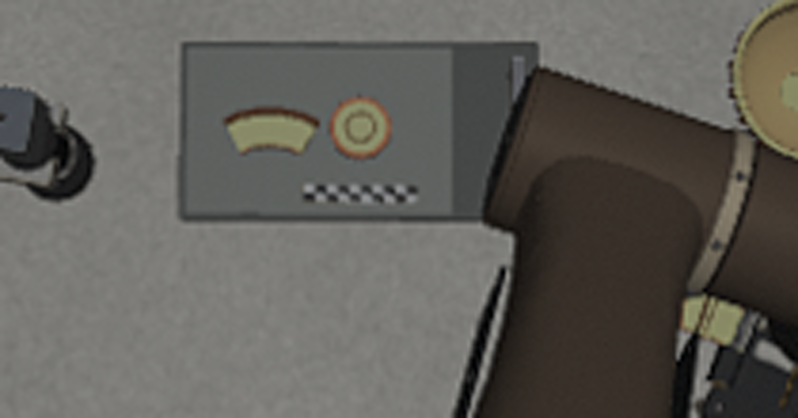

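The rim piece is in line at (272,128), clear of the foot piece and flat. On to the wall piece.

```bash
python3 -m jog '[[14,15,-15,0,0,0.018],[0,0,-25,0,0,0],[0,0,-25,0,0,0],[0,0,-10,0,0,0],[0,0,0,0,0,0]]'; python3 d.py 0.4645 -0.350 0.002 2.75
```

```text
t: 21.2
eef_pos: [0.4664, -0.3479, 0.0256]
ee_rot: [3.141, -0.003, 2.751]
force: [0.0, -0.2, 0.7]
width: 0.0616
t 21.2 pos [ 0.4664 -0.3479  0.0256] delta mm [ -1.9  -2.1 -23.6] rot [-0.002 -0.002 -0.001] F [ 0.  -0.2  0.7] w 0.0616
```

```bash
python3 -m jog '[[-2,-2,-12,0,0,0],[0,0,-9,0,0,0],[0,0,-3,0,0,0],[0,0,0,0,0,0]]';python3 -m jog '[[0,0,0,0,0,0],[0,0,0,0,0,0],[0,0,0,0,0,0],[0,0,0,0,0,0],[0,0,0,0,0,0]]' 0.1 20; python3 -m jog '[[0,0,10,0,0,0],[0,0,25,0,0,0],[0,0,35,0,0,0],[0,0,10,0,0,0],[0,0,0,0,0,0]]' ; python3 d.py 0.634 -0.122 0.06 3.119
```

```text
t: 21.6
eef_pos: [0.4659, -0.3502, 0.0022]
ee_rot: [3.141, 0.001, 2.752]
force: [-1.4, 0.6, 0.5]
width: 0.0614
t: 22.1
eef_pos: [0.4668, -0.3508, 0.0036]
ee_rot: [3.141, 0.003, 2.752]
force: [-0.6, -0.2, 0.0]
width: 0.038
t: 22.6
eef_pos: [0.4659, -0.3506, 0.0882]
ee_rot: [3.141, 0.002, 2.752]
force: [-0.3, -0.5, -1.3]
width: 0.0378
t 22.6 pos [ 0.4659 -0.3506  0.0882] delta mm [168.1 228.6 -28.2] rot [0.    0.002 0.367] F [-0.3 -0.5 -1.3] w 0.0378
```

```bash
python3 -m jog '[[15,20,5,0,0,0.03],[25,34,0,0,0,0.06],[25,34,0,0,0,0.06],[25,34,0,0,0,0.06],[25,34,0,0,0,0.06],[25,34,0,0,0,0.06],[18,25,0,0,0,0.037],[8,10,-5,0,0,0],[0,0,0,0,0,0]]'; python3 d.py 0.634 -0.122 0.04 3.119
```

```text
t: 23.5
eef_pos: [0.6332, -0.116, 0.0827]
ee_rot: [3.141, -0.004, 3.129]
force: [0.4, -0.1, -1.0]
width: 0.0378
t 23.5 pos [ 0.6332 -0.116   0.0827] delta mm [  0.8  -6.  -42.7] rot [-0.001 -0.004 -0.01 ] F [ 0.4 -0.1 -1. ] w 0.0378
```

```bash
python3 -m jog '[[1,-6,-13,0,0,-0.01],[0,0,-14,0,0,0],[0,0,-14,0,0,0],[0,0,-10,0,0,0],[0,0,0,0,0,0]]'; python3 d.py 0.634 -0.122 0.0155 3.119
```

```text
t: 24.0
eef_pos: [0.6293, -0.1268, 0.0245]
ee_rot: [3.141, -0.01, 3.111]
force: [-0.7, 0.0, -1.0]
width: 0.0381
t 24.0 pos [ 0.6293 -0.1268  0.0245] delta mm [ 4.7  4.8 -9. ] rot [-0.001 -0.01   0.008] F [-0.7  0.  -1. ] w 0.0381
```

```bash
python3 -m jog '[[4,4,-5,0,-0.01,0.008],[0,0,-3,0,0,0],[0,0,-2,0,0,0],[0,0,0,0,0,0]]'; python3 d.py 0.634 -0.122 0.0155 3.119
```

```text
t: 24.4
eef_pos: [0.6337, -0.1237, 0.0159]
ee_rot: [3.141, 0.003, 3.119]
force: [0.1, 0.5, -0.0]
width: 0.0379
t 24.4 pos [ 0.6337 -0.1237  0.0159] delta mm [ 0.3  1.7 -0.4] rot [-0.     0.003 -0.   ] F [ 0.1  0.5 -0. ] w 0.0379
```

```bash
python3 -m jog '[[0,0,-2,0,0,0],[0,0,0,0,0,0]]'; python3 -m jog '[[0,0,0,0,0,0],[0,0,0,0,0,0],[0,0,5,0,0,0],[0,0,25,0,0,0],[0,0,35,0,0,0],[0,0,35,0,0,0],[0,0,0,0,0,0]]' 0.6;  python3 -m jog '[[0,-5,0,0,0,-0.14],[0,-5,0,0,0,-0.14],[0,-5,0,0,0,-0.14],[0,-5,0,0,0,-0.14],[0,-5,0,0,0,-0.14],[0,-5,0,0,0,-0.14],[0,-5,0,0,0,-0.14],[0,-5,0,0,0,-0.14],[0,-5,0,0,0,-0.14],[0,-5,0,0,0,-0.14],[0,-5,0,0,0,-0.14],[0,0,0,0,0,0]]' 0.3;python3 d.py 0.633 -0.18 0.06 1.548
python3 - <<'E'
from h import *
snap('scene','s6.png',(160,120,440,320),2.8)
E
```

```text
t: 24.6
eef_pos: [0.6347, -0.1235, 0.0157]
ee_rot: [3.141, 0.005, 3.12]
force: [-0.5, -0.2, 0.1]
width: 0.0383
t: 25.3
eef_pos: [0.6339, -0.1237, 0.1187]
ee_rot: [-3.141, 0.003, 3.12]
force: [0.3, -0.0, 0.7]
width: 0.0525
t: 26.5
eef_pos: [0.6342, -0.1804, 0.1206]
ee_rot: [3.14, 0.007, 1.518]
force: [-0.3, -0.7, -0.1]
width: 0.0262
t 26.5 pos [ 0.6342 -0.1804  0.1206] delta mm [ -1.2   0.4 -60.6] rot [0.007 0.001 0.03 ] F [-0.3 -0.7 -0.1] w 0.0262
```

View pics/s6.png

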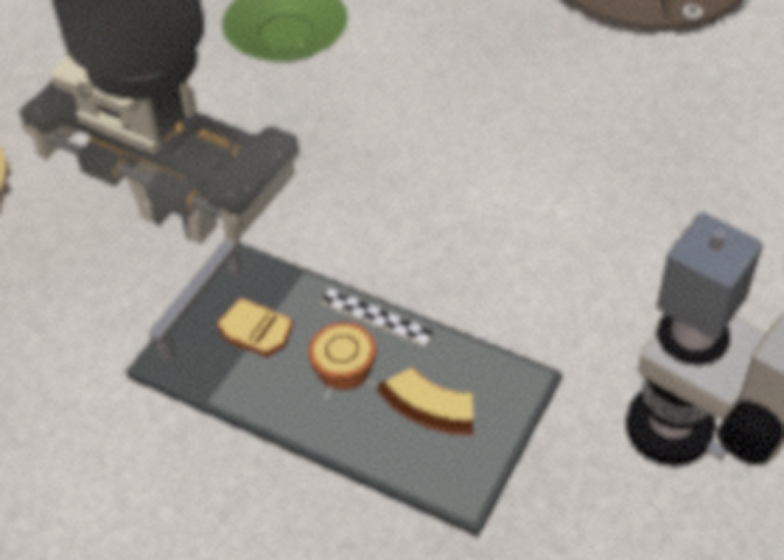

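All four pieces are laid out correctly in this view (handle and wall piece left, rim right, bar in front). Next I'll refine the ring-light centre by fitting its known 66 mm circle to the edges in both views: scene crop left 627, right 715, bottom 463; top crop right 94, bottom 200.

```bash
python3 - <<'E'
from h import *
from scipy.optimize import least_squares
t=np.linspace(0,6.283,120)
def ext(n,c,z):
    return w2px(n,np.c_[c[0]+.033*np.cos(t),c[1]+.033*np.sin(t),z+0*t])
for h in (.055,.062,.07):
  def f(c):
    s=np.r_[ext('scene',c,.055),ext('scene',c,h)];T=np.r_[ext('top',c,.055),ext('top',c,h)]
    return np.array([s[:,0].min()-(160+627/2.8),s[:,0].max()-(160+715/2.8),s[:,1].max()-(120+463/2.8),T[:,0].max()-(230+94/3.8),T[:,1].max()-(115+200/3.8)])
  r=least_squares(f,[.605,.22],diff_step=1e-3);print(h,r.x,r.fun.round(2))
im=cv2.imread('pics/raw_s6.png')[210:300,360:450];im=cv2.resize(im,None,fx=6,fy=6,interpolation=cv2.INTER_CUBIC)
im=cv2.convertScaleAbs(im,alpha=1.5,beta=20)
p=((ext('scene',[.606,.221],.055)-[360,210])*6+3).astype(int)
cv2.polylines(im,[p],True,(0,0,255),1)
b=cv2.imread('pics/raw_t5.png')[130:190,220:270];b=cv2.resize(b,None,fx=9,fy=9,interpolation=cv2.INTER_CUBIC);b=cv2.convertScaleAbs(b,alpha=1.8,beta=20)
p=((ext('top',[.606,.221],.055)-[220,130])*9+4).astype(int);cv2.polylines(b,[p],True,(0,0,255),1)
o=np.zeros((540,790,3),np.uint8);b=cv2.resize(b,(250,300));o[:540,:540]=im;o[:300,540:]=b
cv2.imwrite('pics/ring.png',o)
E
```

```text
0.055 [0.60342739 0.22090793] [-0.3  -0.05  0.51 -0.19  0.84]
0.062 [0.60359338 0.2204498 ] [-0.53  0.28  0.49 -0.05  0.78]
0.07 [0.60378478 0.21991839] [-0.8   0.65  0.47  0.11  0.72]
```

View pics/ring.png

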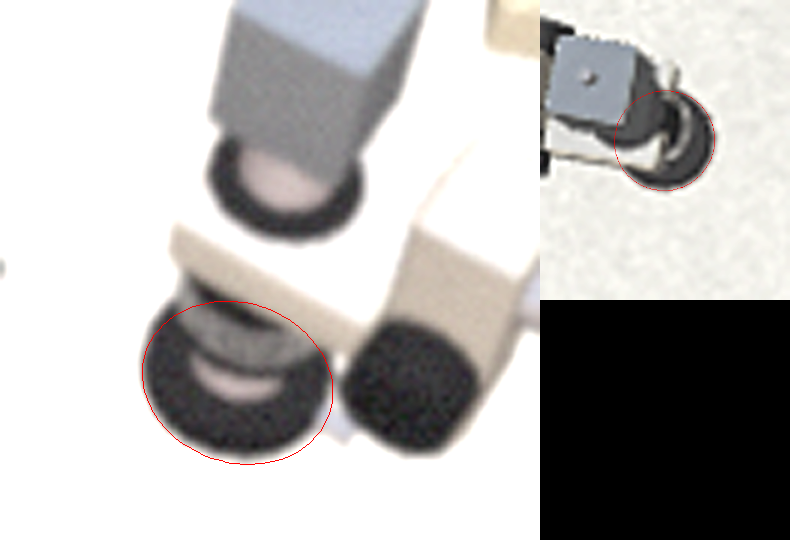

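The fitted circle matches in both views, which puts the lens axis at about (0.604, 0.2205). Gripping the handle.

```bash
python3 -m jog '[[-1,0,-20,0.007,0,0.03],[0,0,-25,0,0,0],[0,0,-25,0,0,0],[0,0,-16,0,0,0],[0,0,0,0,0,0]]'; python3 d.py 0.633 -0.18 0.03 1.548
```

```text
t: 27.05
eef_pos: [0.6341, -0.179, 0.0334]
ee_rot: [3.137, -0.001, 1.577]
force: [-0.6, 0.8, 0.1]
width: 0.0263
t 27.1 pos [ 0.6341 -0.179   0.0334] delta mm [-1.1 -1.  -3.4] rot [-0.001  0.005 -0.029] F [-0.6  0.8  0.1] w 0.0263
```

```bash
python3 -m jog '[[-1,-1,-2,0,0,-0.03],[0,0,0,0,0,0]]'; python3 -m jog '[[0,0,0,0,0,0],[0,0,0,0,0,0],[0,0,0,0,0,0],[0,0,0,0,0,0]]' 0 15;  python3 d.py 0.633 -0.18 0.03 1.548
```

```text
t: 27.25
eef_pos: [0.6335, -0.1798, 0.0322]
ee_rot: [3.136, -0.0, 1.549]
force: [-0.3, 0.9, 0.4]
width: 0.0263
t: 27.65
eef_pos: [0.6347, -0.1797, 0.0346]
ee_rot: [3.133, -0.001, 1.551]
force: [0.5, 0.6, -3.5]
width: 0.0116
t 27.6 pos [ 0.6347 -0.1797  0.0346] delta mm [-1.7 -0.3 -4.6] rot [-0.     0.009 -0.003] F [ 0.5  0.6 -3.5] w 0.0116
```

```bash
python3 -m jog '[[0,0,-3,0,0,0],[-1,4,-1,0,0,0],[-1,8,-1,0,0,0],[-2,12,-1,0,0,0],[-2,12,-1,0,0,0],[-2,12,-1,0,0,0],[-1,8,-1,0,0,0],[0,4,-1,0,0,0]]'; python3 d.py 0.6 0.02 0.0335 1.548
```

```text
t: 28.45
eef_pos: [0.6311, -0.1256, 0.0336]
ee_rot: [3.12, 0.009, 1.553]
force: [-0.1, -7.3, 4.9]
width: 0.0121
t 28.4 pos [ 0.6311 -0.1256  0.0336] delta mm [-3.110e+01  1.456e+02 -1.000e-01] rot [ 0.009  0.021 -0.005] F [-0.1 -7.3  4.9] w 0.0121
```

```bash
python3 -m jog '[[-2,6,0,0,0,0],[-4,12,-0.5,0,0.01,0],[-4,15,-0.5,0,0.005,0],[-4,18,-0.5,0,0,0],[-4,18,-0.5,0,0,0],[-4,18,-0.5,0,0,0],[-4,15,-0.5,0,0,0],[-3,10,-0.5,0,0,0],[-2,5,-0.5,0,0,0]]'; python3 d.py 0.6 0.02 0.0335 1.548
```

```text
t: 29.35
eef_pos: [0.6029, -0.0089, 0.0335]
ee_rot: [3.127, 0.014, 1.551]
force: [2.4, -7.5, 3.5]
width: 0.0123
t 29.4 pos [ 0.6029 -0.0089  0.0335] delta mm [-2.9 28.9 -0. ] rot [ 0.014  0.014 -0.003] F [ 2.4 -7.5  3.5] w 0.0123
```

```bash
python3 - <<'E'
from h import *
snap('scene','s7.png',(240,120,520,320),2.8)
E
```

```text
(no output)
```

View pics/s7.png

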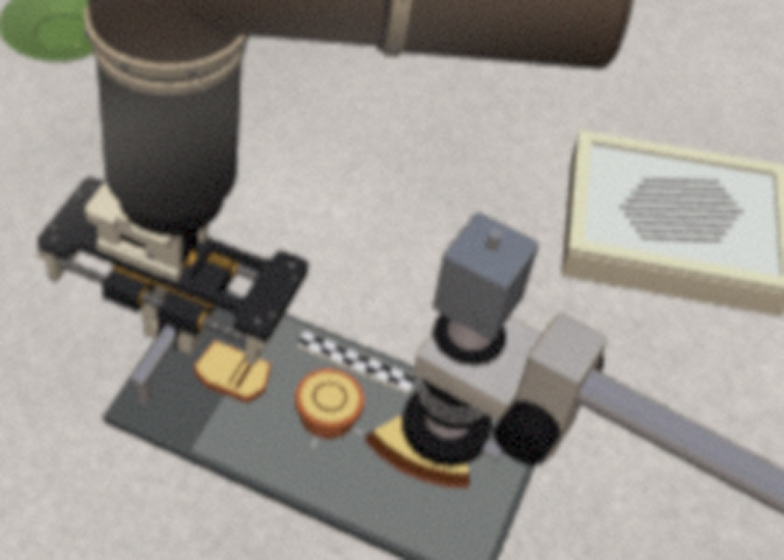

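```bash
python3 -m jog '[[-2,6,0,0,0.01,0],[-1,10,-0.5,0,0.004,0],[-1,11,-0.5,0,0,0],[0,10,-0.5,0,0,0],[0,6,-0.5,0,0,0],[0,0,-0.5,0,0,0]]'; python3 d.py 0.6 0.035 0.0335 1.548;python3 -m jog '[[0,0,0,0,0,0],[0,0,0,0,0,0],[0,0,0,0,0,0],[0,0,5,0,0,0],[0,0,25,0,0,0],[0,0,30,0,0,0],[0,0,0,0,0,0]]' 0.3 15;python3 d.py 0.6 0.035 0.1 3.119
python3 - <<'E'
from h import *
snap('top','t8.png',(230,115,440,225),3.8)
E
```

```text
t: 30.0
eef_pos: [0.5988, 0.0326, 0.0335]
ee_rot: [-3.14, 0.018, 1.55]
force: [-2.6, 2.2, 7.5]
width: 0.0122
t 30.0 pos [0.5988 0.0326 0.0335] delta mm [ 1.2  2.4 -0. ] rot [ 0.018 -0.002 -0.002] F [-2.6  2.2  7.5] w 0.0122
t: 30.7
eef_pos: [0.5968, 0.0333, 0.0938]
ee_rot: [-3.135, 0.018, 1.551]
force: [-0.5, -0.4, -0.6]
width: 0.0263
t 30.7 pos [0.5968 0.0333 0.0938] delta mm [3.2 1.7 6.2] rot [0.02  0.008 1.568] F [-0.5 -0.4 -0.6] w 0.0263
```

```bash
python3 -m jog '[[0,-10,3,0.02,0.008,0.13],[0,-10,0,0,0,0.145],[0,-10,0,0,0,0.145],[0,-5,0,0,0,0.145],[0,0,0,0,0,0.145],[0,0,0,0,0,0.145],[0,0,0,0,0,0.145],[0,0,0,0,0,0.145],[0,0,0,0,0,0.145],[0,0,0,0,0,0.145],[0,0,0,0,0,0.13],[0,0,0,0,0,0]]' 0.85; python3 d.py 0.598 -0.002 0.1 3.119
python3 - <<'E'
from h import *
snap('top','t9.png',(230,115,440,225),3.8)
E
```

```text
t: 31.95
eef_pos: [0.5894, -0.0043, 0.0869]
ee_rot: [-3.118, -0.014, -3.113]
force: [0.1, 0.3, 0.1]
width: 0.0742
t 31.9 pos [ 0.5894 -0.0043  0.0869] delta mm [ 8.6  2.3 13.1] rot [ 0.023 -0.014 -0.051] F [0.1 0.3 0.1] w 0.0742
```

View pics/t9.png

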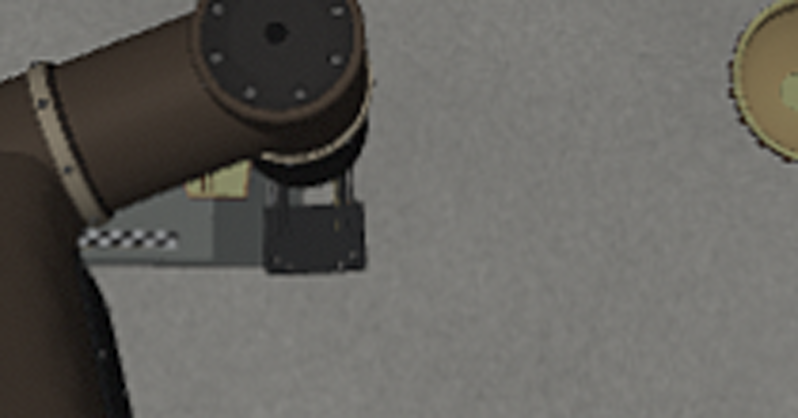

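The top view is blocked by the arm here, so I'll use the scene view to measure the remaining distance.

```bash
python3 - <<'E'
from h import *
snap('scene','s9.png',(280,170,440,290),5)
E
```

```text
(no output)
```

View pics/s9.png

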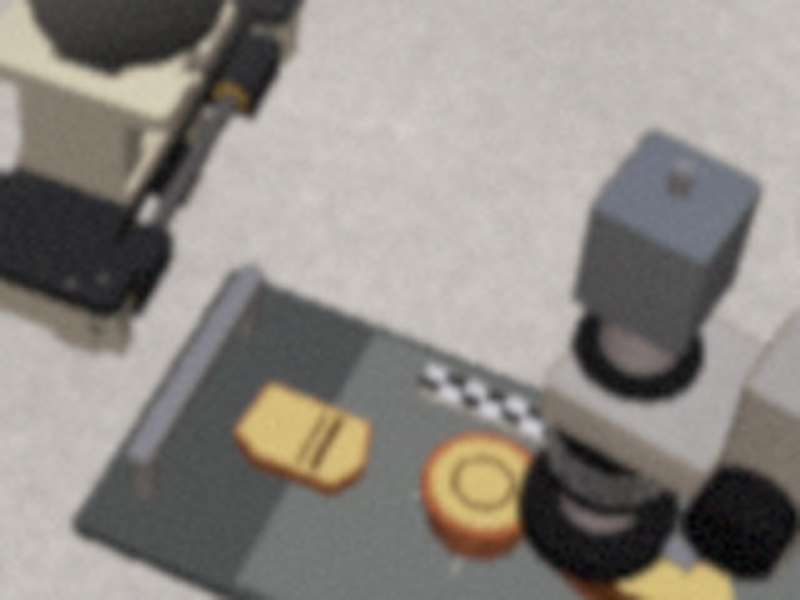

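The foot piece's brown ring centre is at (484,482), the handle ends at about (247,275) and (145,452), and everything is still in place.

```bash
python3 - <<'E'
from h import *
print('s6 foot',px2w('scene',[[160+342/2.8,120+349/2.8]],.039))
print('top t5 foot',px2w('top',[[230+360.5/3.8,115+128/3.8]],.039))
print('now foot',px2w('scene',[[280+484/5,170+482/5]],.039))
print('handle',px2w('scene',[[280+247/5,170+275/5],[280+145/5,170+452/5]],.05))
print('board edge corners',px2w('scene',[[280+78/5,170+525/5],[280+265/5,170+280/5]],.012))
E
```

```text
s6 foot [[ 0.63695657 -0.04045304]]
top t5 foot [[ 0.63294401 -0.04257294]]
now foot [[0.60030667 0.17101479]]
handle [[0.54897017 0.03525763]
 [0.65533079 0.03561413]]
board edge corners [[0.6795771  0.01423676]
 [0.5205777  0.03262481]]
```

```bash
python3 -m jog '[[8,0,0,0.023,-0.014,-0.05],[2,-2,-15,0,0,0],[0,0,-20,0,0,0],[0,0,-18,0,0,0],[0,0,0,0,0,0]]' ; python3 d.py 0.6 -0.002 0.033 3.119
```

```text
t: 32.55
eef_pos: [0.6028, -0.0064, 0.0331]
ee_rot: [3.135, 0.006, 3.087]
force: [-1.0, 0.4, 0.2]
width: 0.0744
t 32.5 pos [ 0.6028 -0.0064  0.0331] delta mm [-2.8  4.4 -0.1] rot [-0.006  0.006  0.032] F [-1.   0.4  0.2] w 0.0744
```

```bash
python3 -m jog '[[0,8,0,0,0,0.04],[0,8,0,0,0,0],[0,6,-0.5,0,0,0],[0,4,-0.5,0,0,0],[0,5,-0.5,0,0,0],[0,8,-0.5,0,0,0],[0,8,-0.5,0,0,0],[0,8,-0.5,0,0,0],[0,5,-0.5,0,0,0]]' ; python3 d.py 0.603 0.069 0.033 3.119
```

```text
t: 33.45
eef_pos: [0.6042, 0.0546, 0.0343]
ee_rot: [3.137, 0.009, 3.125]
force: [0.2, -5.6, 2.7]
width: 0.0747
t 33.5 pos [0.6042 0.0546 0.0343] delta mm [-1.2 14.4 -1.3] rot [-0.004  0.009 -0.006] F [ 0.2 -5.6  2.7] w 0.0747
```

```bash
python3 -m jog '[[0,6,-0.5,0,0,0],[0,5,-0.5,0,0,0],[0,3,-0.5,0,0,0],[0,0,0,0,0,0]]' ; python3 d.py 0.603 0.069 0.033 3.119
python3 - <<'E'
from h import *
snap('scene','s10.png',(300,190,440,295),5.6)
E
```

```text
t: 33.85
eef_pos: [0.604, 0.0685, 0.0345]
ee_rot: [3.14, 0.009, 3.126]
force: [0.8, -1.5, -1.7]
width: 0.0743
t 33.9 pos [0.604  0.0685 0.0345] delta mm [-1.   0.5 -1.5] rot [-0.002  0.009 -0.007] F [ 0.8 -1.5 -1.7] w 0.0743
```

View pics/s10.png

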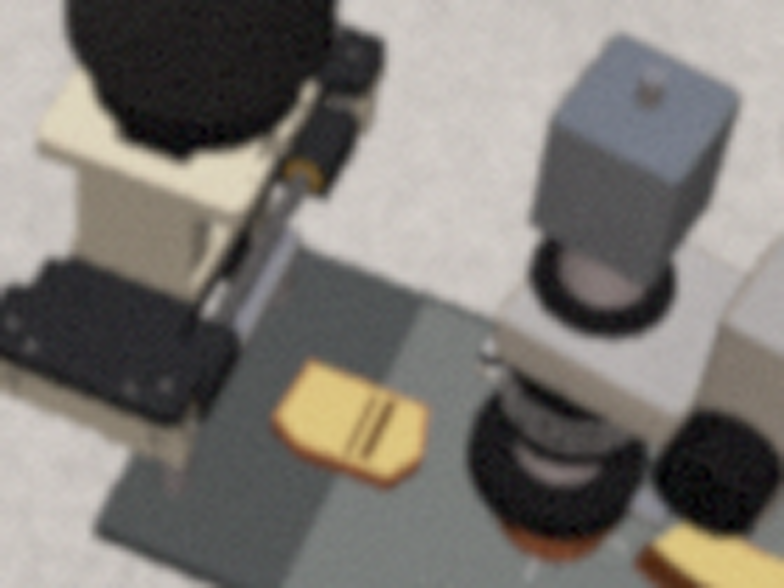

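The foot piece is under the ring (its lower edge shows at (555,555)). The printed cross's tips are visible at (528,570) and (620,545), so I'll use them to check the board's pose.

```bash
python3 - <<'E'
from h import *
a=px2w('scene',[[276.25,262.5],[294.5,257],[283.25,252.5]],.012)
b=px2w('scene',[[394.3,291.8],[410.7,287.3]],.012)
print(a,b,'disp',b-a[:2])
# foot bottom-arc check: predicted foot outline lowest pixel
t=np.linspace(0,6.28,90)
for c in [(.604,.2205),(.604,.215),(.6,.2205)]:
    P=np.r_[w2px('scene',np.c_[c[0]+.0225*np.cos(t),c[1]+.0225*np.sin(t),.012+0*t]),w2px('scene',np.c_[c[0]+.027*np.cos(t),c[1]+.027*np.sin(t),.03+0*t])]
    i=P[:,1].argmax();print(c,((P[i]-[300,190])*5.6).round(1))
E
```

```text
[[ 0.66927186 -0.03972936]
 [ 0.63877806 -0.00967148]
 [ 0.63884404 -0.0384514 ]] [[0.6267921  0.22349897]
 [0.60138916 0.25195176]] disp [[-0.04247976  0.26322833]
 [-0.0373889   0.26162324]]
(0.604, 0.2205) [545.6 571.5]
(0.604, 0.215) [531.9 566. ]
(0.6, 0.2205) [549. 563.]
```

Estimates put the foot piece 3–7 mm from the lens axis, inside the 15 mm limit. Backing off and taking a last look.

```bash
python3 -m jog '[[0,-10,0,0,0,0],[0,-25,0,0,0,0],[0,-30,5,0,0,0],[0,-35,30,0,0,0],[-10,-45,30,0,0,0],[-10,-45,20,0,0,0],[-10,-45,0,0,0,0],[-10,-45,0,0,0,0],[-10,-45,0,0,0,0],[0,-25,0,0,0,0],[0,0,0,0,0,0],[0,0,0,0,0,0]]'
python3 - <<'E'
from h import *
a=eyes.grab_frame('top');b=eyes.grab_frame('scene')
cv2.imwrite('pics/raw_f_top.png',a);cv2.imwrite('pics/raw_f_s.png',b)
o=np.zeros((600,720,3),np.uint8)
o[:300,:720]=cv2.resize(a[100:200,150:390],(720,300),interpolation=cv2.INTER_CUBIC)
o[300:,:]=cv2.resize(b[200:320,300:588],(720,300),interpolation=cv2.INTER_CUBIC)
cv2.imwrite('pics/final.png',cv2.convertScaleAbs(o,alpha=1.3))
E
```

```text
t: 35.1
eef_pos: [0.5535, -0.2905, 0.1222]
ee_rot: [3.137, 0.021, 3.128]
force: [0.8, 0.8, 0.4]
width: 0.0743
```

View pics/final.png

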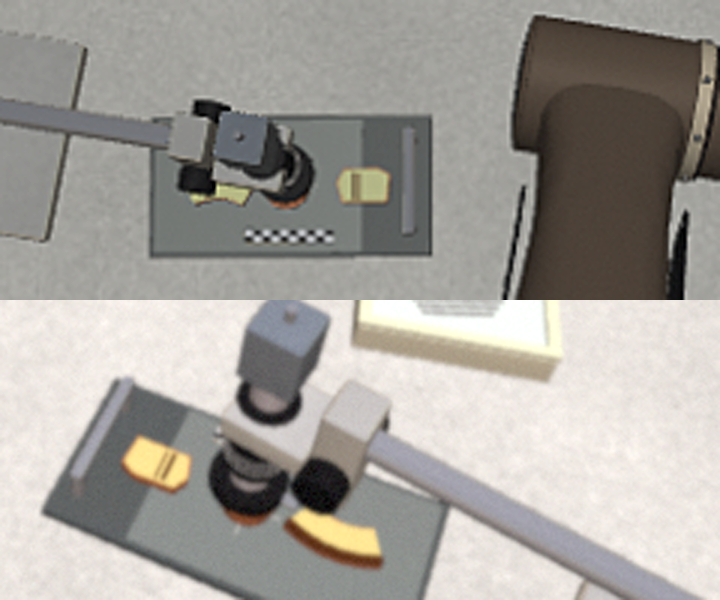

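The final view shows the board level with its corners at (151,116), (432,115), (432,256) and (151,256). All pieces are in place, the foot piece is under the ring and the arm is well clear.

```bash
python3 - <<'E'
from h import *
b=px2w('top',[[150+x/3,100+y/3] for x,y in((151,116),(432,115),(432,256),(151,256))],.012);print(b.round(3),b.mean(0))
print('bar',px2w('top',[[150+289/3,100+237/3]],.018),'wall',px2w('top',[[150+364/3,100+186/3]],.022))
E
```

```text
[[0.683 0.382]
 [0.676 0.061]
 [0.516 0.063]
 [0.523 0.381]] [0.59922884 0.22161954]
bar [[0.53995624 0.22245359]] wall [[0.59488161 0.13730806]]
```

```bash
python3 -c "
from station import workorder; print(workorder.job_done())"
```

```text
the job is handed in; nothing more can be done
None
```

I laid out all four pieces on the board and slid it under the microscope without lifting it. The arm then backed well clear, and I handed the job in at about 35 s; the hand-in gave no verdict.

To move the board, I gripped its handle for most of the way. I then pushed the handle from behind for the last 50 mm, to keep the gripper clear of the ring light.

Last checks, all from the camera pictures:
- **Foot piece under the lens:** the board centre is at about (0.599, 0.222) m and the lens axis at (0.604, 0.2205) m. The foot piece is about 3–7 mm off the axis, depending on the estimate (limit 15 mm). I left this uncorrected because regripping the handle would have brought the gripper within about 8 mm of the ring light.
- **Wall piece:** about 84 mm from the foot piece on the handle side.
- **Scale bar:** about 59 mm in front of the centre line (aim about 53 mm, limit 73 mm) and parallel to the edge.
- **Rim piece:** placed about 80 mm out. In the last picture it lies flat and in line but partly hidden by the microscope, so I did not measure it again.
- **Microscope and bystanders:** I saw no sign of contact with the microscope. The bowl, dish and specimen box looked undisturbed wherever they were in view, but I did not measure their positions again.

The estimates of the board's sideways position differed by about 4 mm between methods.

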